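# Open the sample carrier and hold its gate wide

## Task

Get the sample carrier on the freezer lid ready for unloading: swing its carry handle from over the catches right across to the other side until it seats in its end detent, then squeeze home the catch at the gate's free end first and the one near the hinge second. Then take the gate by its knob, swing it out past its detent to wide open, nearly at its stop, and finish while still holding it there against its spring, without letting go; do not disturb the other things.

Things in the scene. Friction and masses are not known exactly. Their poses are not given: they have to be found in the camera images.
- carrier: Aluminium sample carrier that stands firm on the freezer lid, 200 (its x) x 200 (its y) x 140 mm high. Origin: centre of its underside; z up. Its -y side is open and closed by the barred gate; a grey header bar (top 140 mm high, 24 mm wide, centred 100 mm from the origin towards -y) runs across above the gate and carries the two catches.
- handle_grip (a point): Middle of the carry handle's round black rubber grip (20 mm thick, 110 mm long, along the carrier's x). The steel carry handle is a bail with legs at the carrier's two ends, 138 mm from pivot to grip. At the start it leans over the catches, in their way: grip 215 mm high, straight above the header.
- handle_pivot (a point): Point on the carry handle's pivot axis (parallel to the carrier's x), mid-way between its legs, 120 mm above the carrier's underside. The grip circles this point.
- bail (a joint): Carry handle angle, rad. 0: leaning about 46 degrees to the gate side (-y of the carrier); grows as it swings up and over to the far side (+y); upright at about 0.81; a spring-ball end detent must be pushed past from about 1.24 to 1.4 (about 3 N at the grip); then it seats between 1.56 and its stop at 1.62, leaning over the opposite wall. Its weight makes it fall to either side.
- catch1_mid (a point): First catch, at the gate's free end (the -x end of the carrier's gate side). The point lies mid-way between the catch's two upright tabs as they stand unsqueezed, 158 mm above the carrier's underside, tabs 140 to 176 mm high. Each tab is 12 mm (along the carrier's x) x 22 mm; the grey one on the carrier's -x side is fixed, the steel one on the +x side slides; 36 mm over both, 26 mm when squeezed home (their middle is then 5 mm towards the carrier's -x from this point).
- catch2_mid (a point): Second catch, the same in form, 85 mm further towards the hinge (+x of the carrier). The point lies as for the first.
- catch1 (a joint): Travel of the first catch's sliding tab towards its fixed tab, m: 0 locked, 0.010 squeezed home; it moves against about 4 N of friction and stays where it is left. Its hook clears the gate beyond about 0.007.
- catch2 (a joint): The same for the second catch.
- knob (a point): Middle of the graspable part of the gate's black upright round knob, 20 mm thick, 108 to 172 mm high; the point is 150 mm above the carrier's underside. With the gate shut it stands 120 mm from the hinge line towards the carrier's -x and 60 mm outside the gate (-y); it turns with the gate.
- gate_hinge (a point): Point on the gate's upright hinge line, 70 mm above the carrier's underside, at the +x end of the gate.
- gate (a joint): Gate angle, rad: 0 shut, grows as the free end swings outward (counter-clockwise seen from above) to the stop at 1.6. A spring (0.25 N m per rad) pulls it shut, about 3 N at the knob when wide; a spring-ball detent must be pushed past between about 0.7 and 1.0 rad (about 7 N at the knob). Let go, it springs back from wide open.
- samplebox: Cardboard sample box with white lid, 133 x 133 x 54 mm, inside the carrier. Leave alone. Origin: centre of underside.
- microplate: Clear and white well plate, 127 x 85 x 16 mm, beside the carrier. Leave alone. Origin: centre of underside.
- tuberack: Grey tube rack, 110 x 50 x 52 mm. Leave alone. Origin: centre of underside.
- jar: Small capped jar, 50 mm across, 60 mm high. Leave alone. Origin: centre of underside.
- tapering: Roll of white tape, 70 mm across, 18 mm high. Leave alone. Origin: centre of underside.
- timer: White bench timer, 70 x 60 x 22 mm. Leave alone. Origin: centre of underside.
- carton: Cardboard carton, 140 x 120 x 90 mm. Leave alone. Origin: centre of underside.

How it is judged (in metres and radians):
On the way, in this order (a step that is already met when the one before it is completed fails the run):
1. the carry handle is seated in its end detent on the far side (value of joint bail above 1.53 rad), for 0.2 s.
2. the catch at the free end is squeezed home, the other still locked (value of joint catch1 above 0.008 m and value of joint catch2 below 0.004 m), for 0.1 s.
3. the catch near the hinge is squeezed home (value of joint each of catch2, catch1 above 0.008 m and value of joint gate below 0.2 rad), for 0.1 s.
4. the gate is past its detent (value of joint gate above 1.1 rad).
At the end, for the whole second after the job is handed in: The gripper's fingers hold the gate, at rest, at more than 1.35 rad open (contact force over 0.5 N); the carry handle is beyond 1.53 rad in its end detent; both catches stand at 7.5 mm or more (value of joint gate above 1.35 rad and velocity of joint gate between -0.1 and 0.1 rad/s and contact force between the fingers and gate above 0.5 N and value of joint bail above 1.53 rad and value of joint each of catch1, catch2 above 0.0075 m and contact force between gate and samplebox below 0.3 N and contact force between gate and microplate below 0.3 N and contact force between gate and tuberack below 0.3 N and contact force between gate and jar below 0.3 N and contact force between gate and tapering below 0.3 N and contact force between gate and timer below 0.3 N and contact force between gate and carton below 0.3 N); the arm keeps its last pose, push and grip.
It fails at once if a bystander is moved more than 30 mm (distance of any of samplebox, microplate, tuberack, jar, tapering, timer, carton from where it was at the start of the episode above 0.03 m).
It fails at once if the gate is forced while a catch still locks it (value of joint gate above 0.2 rad and value of joint any of catch1, catch2 below 0.005 m).
It also fails if it takes over 61 s, if anything falls off the work surface, if the arm or the gripper's body presses on something with over 40 N, if the wrist force passes 120 N, or if a joint passes its speed limit or range.

## Robot

A 6-joint arm with a two-finger parallel gripper is mounted at the origin on the work surface. World frame = base frame: x ahead of the robot, y to its left, z up, the work surface at z = 0. Lengths are in m, angles in degrees, forces in N, time in s.
With the tool pointing down it reaches from about 0.4 to 0.825 m from the base axis. Payload 7 kg.
Tool frame: the origin (TCP) lies midway between the tips of the shut fingers; the grasp point (between the pads) lies 19 mm behind it; z points along the fingers, y is the line along which they close (so a half turn about z gives the same grasp; the last joint's range is limited). The gripper opens to 88 mm and grips with 3 to 60 N. Pads are 19 mm wide; open, the fingers measure 130 mm over their backs; the gripper's body (78 mm by 193 mm) begins 47 mm behind the grasp point.
Start: joints at [80.506, 20.546, 0.682, 0, -70.136, -16.507], TCP at [0.296, 0.607, 0.227] pointing down, gripper open.
Joint ranges: [-176.03, 176.03], [-82.01, 121.73], [-58.28, 71.71], [-173.87, 95.51], [-174.79, -0.11], [-173.66, 173.66]. Speed limits (degrees/s): [136.94, 136.94, 172.46, 180, 180, 180].

## Interface

Orientations are given as a 3x3 rotation matrix whose columns are the frame's x, y, z axes.
In Python, from rig import robot gives the robot as it stands. Calls block until the motion is done:
- robot.goto(position, orientation): joint-space move of the TCP to a pose.
- robot.servo_line(position, ori=None, speed=0.15): straight line of the TCP; ori=None keeps the orientation; speed is the mean speed in m/s.
- robot.movej(angles): joint-space move.
- robot.move_gripper(opening): opening from 0.0 (shut) to 1.0 (fully open); the grip force is fixed at half the most; returns when the fingers have stopped.
- robot.dwell(seconds).
- robot.ik(position, orientation): joint angles nearest the present ones, or None.
- robot.grab_frame(name): name is "side" or "top" or "wrist"; returns (picture, depth): 480x640x3 uint8, red, green, blue; 480x640 float32, m along the optical axis (not along the pixel's ray), 0 where there is no reading.
- robot.camera_info(name): a dict with "vfov" (degrees; the focal length in pixels is half the picture's height over the tangent of half this angle, whatever the lens; pixels are square), "cx", "cy" (the principal point, pixels), "view" (4x4, takes a point from world to camera coordinates); the wrist camera has in their place "T_tool_cam" (4x4, takes a point from camera to tool coordinates, whose origin is the TCP and whose axes are the flange's). Camera axes: x right, y down, z forward; pixel columns grow to the right and rows downward; lengths in m; the calibration is good to about 2 mm. A picture is of the moment at which its call begins: read the wrist's pose just before it. camera_info takes no time and is no camera call.
A pose or a line that the arm cannot do raises robot.Unreachable and nothing moves.
- robot.job_done(): hands the job in; it is judged then, once.
Readings, each from a call of its own:
- robot.read_t(): time.
- robot.read_qpos(): joint angles.
- robot.read_qvel(): joint speeds.
- robot.read_effort(): joint torques, N m.
- robot.read_position(): TCP position.
- robot.read_tcp_rot(): TCP orientation.
- robot.read_force(): force on the tool from outside, world axes, zero at the start.
- robot.read_ft_torque(): the same for the moment, N m.
- robot.read_grip_width(): opening from 0.0 (shut) to 1.0 (fully open).
- robot.read_finger_force(): force on a finger pad.
Only numpy, scipy, OpenCV 4.12 (cv2) and the standard library are available. Lean on these libraries where they do the work, as an engineer would, in place of code of your own. Each camera call takes 0.05 s, during which the arm holds its last target. There are 200 camera calls.

## Working session

There is one attempt and no reset: what is moved stays moved. The work goes in short steps, each a Python script; the robot and the scene stay as the last script left them, time stands still between calls to the robot, and variables do not carry over. Pictures are saved under pics/ and viewed, at most 10 in all, crops included, and the job is handed in when it is done.

```bash
ls; mkdir -p pics
python3 - <<'E'
from rig import robot
import cv2,numpy as np
for n in ("side","top"):
    p,d=robot.grab_frame(n); cv2.imwrite(f"pics/{n}0.png",p[:,:,::-1]); np.savez(f"pics/{n}0.npz",p=p,d=d)
    print(n,robot.camera_info(n),(d>0).mean())
print(robot.camera_info("wrist"),robot.read_t(),robot.read_tcp_rot())
E
```

```text
pics
side {'vfov': 44.224365674778895, 'cx': 321.4054628458078, 'cy': 229.9590432025414, 'view': array([[ 0.79701572, -0.6039549 , -0.00209989, -0.44993709],
       [-0.41472153, -0.54475763, -0.72886568,  0.268177  ],
       [ 0.43905807,  0.58178828, -0.6846535 ,  1.37841518],
       [ 0.        ,  0.        ,  0.        ,  1.        ]])} 0.991552734375
top {'vfov': 52.262431116196744, 'cx': 316.41481530002767, 'cy': 237.62031253899485, 'view': array([[ 0.00345076, -0.99998262, -0.00478099, -0.07745594],
       [-0.98748354, -0.00265365, -0.15769979,  0.55149039],
       [ 0.15768436,  0.00526533, -0.98747553,  1.28528229],
       [ 0.        ,  0.        ,  0.        ,  1.        ]])} 0.996171875
{'vfov': 65.99334842275256, 'cx': 318.4976922997521, 'cy': 240.14597788932093, 'T_tool_cam': array([[ 3.43590766e-04, -9.68137960e-01, -2.50417197e-01,
         6.76265978e-02],
       [ 9.99999935e-01,  3.05899226e-04,  1.89436237e-04,
        -7.52712642e-05],
       [-1.06797985e-04, -2.50417245e-01,  9.68138002e-01,
        -1.58859239e-01],
       [ 0.00000000e+00,  0.00000000e+00,  0.00000000e+00,
         1.00000000e+00]])} 0.1 [[ 8.98744737e-01 -4.38471918e-01 -5.23643868e-04]
 [-4.38472213e-01 -8.98743725e-01 -1.35479391e-03]
 [ 1.23417443e-04  1.44721718e-03 -9.99998945e-01]]
```

View pics/top0.png

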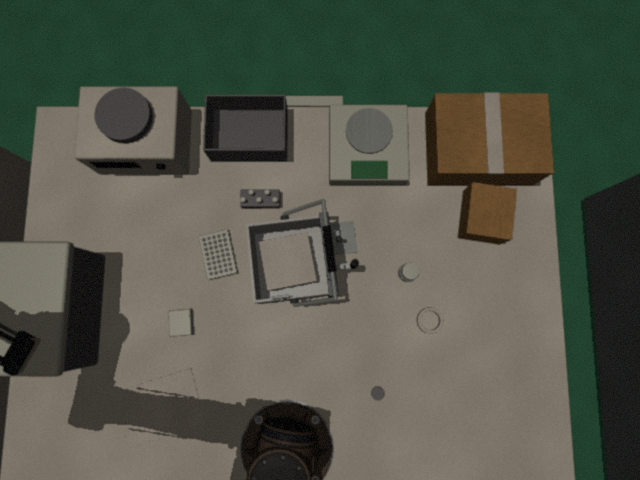

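View pics/side0.png

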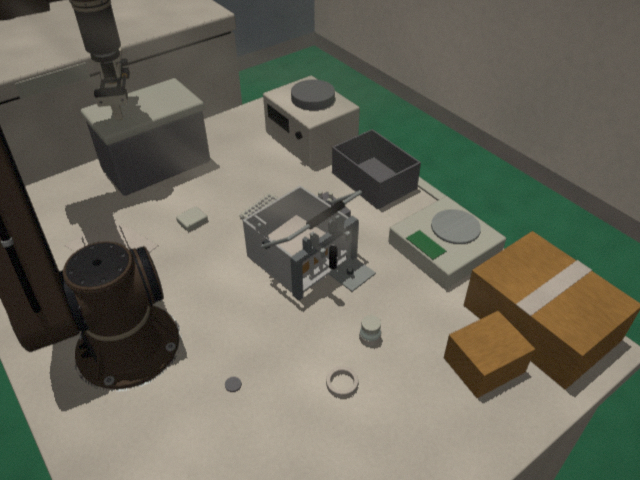

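The top view shows the carrier at about (295,262), with the gate on the right (world -y). The knob is at about (354,264) and the handle grip is dark, at about (330,245). The hinge is at the upper end (+x). Next I'll zoom in and use depth.

```bash
cat > h.py <<'E'
import numpy as np,cv2
from rig import robot
def cloud(n,d,info=None,T=None):
    i=info or robot.camera_info(n); f=240/np.tan(np.radians(i['vfov'])/2)
    v,u=np.mgrid[:480,:640]; P=np.stack([(u-i['cx'])/f*d,(v-i['cy'])/f*d,d],-1)
    V=np.linalg.inv(i['view']) if T is None else T
    return P@V[:3,:3].T+V[:3,3]
def wtool():
    T=np.eye(4);T[:3,:3]=robot.read_tcp_rot();T[:3,3]=robot.read_position();return T
E
python3 - <<'E'
from h import *
a=np.load("pics/top0.npz");P=cloud("top",a['d']);
b=np.load("pics/side0.npz");Q=cloud("side",b['d'])
print("table z",np.median(P[330:360,300:340,2]),np.median(Q[330:380,430:450,2]))
c=a['p'][190:320,230:380,::-1];c=cv2.resize(c,None,fx=4,fy=4,interpolation=cv2.INTER_CUBIC)
s=b['p'][180:310,230:390,::-1];s=cv2.resize(s,None,fx=4,fy=4,interpolation=cv2.INTER_CUBIC)
z=P[190:320,230:380,2]
s=np.clip(s*1.6,0,255).astype(np.uint8);c=np.clip(c*1.5,0,255).astype(np.uint8)
cv2.imwrite("pics/c1.png",c);cv2.imwrite("pics/s1.png",s)
for n,X in(("t",P),("s",Q)):
    m=(X[...,2]>.1)&(X[...,2]<.24)&(X[...,0]>.3)&(X[...,0]<.75)&(X[...,1]>-.25)&(X[...,1]<.2)
    pts=X[m]
    for lo in np.arange(.1,.24,.01):
        q=pts[(pts[:,2]>=lo)&(pts[:,2]<lo+.01)]
        if len(q)>3:print(n,round(lo,3),len(q),q.min(0).round(3),q.max(0).round(3),np.median(q,0).round(3))
E
```

```text
table z 0.0004348637788214038 8.313394543890684e-05
t 0.1 108 [ 0.376 -0.162  0.1  ] [0.591 0.097 0.11 ] [0.555 0.045 0.105]
t 0.11 138 [ 0.379 -0.175  0.11 ] [0.589 0.098 0.12 ] [ 0.514 -0.009  0.114]
t 0.12 237 [ 0.366 -0.171  0.12 ] [0.606 0.104 0.13 ] [0.524 0.009 0.128]
t 0.13 630 [ 0.366 -0.176  0.13 ] [0.608 0.103 0.14 ] [0.486 0.001 0.134]
t 0.14 248 [ 0.368 -0.172  0.14 ] [0.608 0.033 0.149] [ 0.469 -0.105  0.143]
t 0.15 56 [ 0.37  -0.169  0.151] [0.61  0.017 0.16 ] [ 0.385 -0.052  0.156]
t 0.16 76 [ 0.37  -0.178  0.16 ] [0.612 0.018 0.17 ] [ 0.411 -0.054  0.166]
t 0.17 163 [ 0.372 -0.178  0.17 ] [0.613 0.032 0.18 ] [ 0.437 -0.076  0.175]
t 0.18 37 [ 0.374 -0.107  0.18 ] [ 0.615 -0.048  0.19 ] [ 0.382 -0.078  0.185]
t 0.19 34 [ 0.374 -0.1    0.191] [ 0.615 -0.058  0.2  ] [ 0.383 -0.086  0.195]
t 0.2 39 [ 0.376 -0.111  0.2  ] [ 0.617 -0.068  0.21 ] [ 0.608 -0.08   0.204]
t 0.21 235 [ 0.378 -0.125  0.21 ] [ 0.618 -0.08   0.22 ] [ 0.483 -0.109  0.218]
t 0.22 419 [ 0.38  -0.125  0.22 ] [ 0.609 -0.09   0.23 ] [ 0.496 -0.106  0.223]
t 0.23 4 [ 0.444 -0.113  0.23 ] [ 0.547 -0.099  
[... 331 characters left out ...]
.14 410 [ 0.367 -0.18   0.14 ] [0.605 0.036 0.15 ] [ 0.468 -0.112  0.143]
s 0.15 167 [ 0.367 -0.182  0.15 ] [0.605 0.029 0.16 ] [ 0.461 -0.11   0.156]
s 0.16 221 [ 0.368 -0.178  0.16 ] [0.607 0.031 0.17 ] [ 0.457 -0.105  0.165]
s 0.17 266 [ 0.371 -0.181  0.17 ] [0.607 0.034 0.18 ] [ 0.461 -0.105  0.175]
s 0.18 27 [ 0.371 -0.123  0.18 ] [ 0.61  -0.003  0.19 ] [ 0.437 -0.082  0.183]
s 0.19 20 [ 0.371 -0.105  0.191] [ 0.61  -0.061  0.2  ] [ 0.376 -0.092  0.194]
s 0.2 21 [ 0.374 -0.118  0.2  ] [ 0.61  -0.071  0.21 ] [ 0.378 -0.109  0.205]
s 0.21 287 [ 0.375 -0.127  0.21 ] [ 0.618 -0.081  0.22 ] [ 0.481 -0.113  0.217]
s 0.22 268 [ 0.379 -0.126  0.22 ] [ 0.611 -0.091  0.228] [ 0.492 -0.108  0.223]
```

View pics/c1.png

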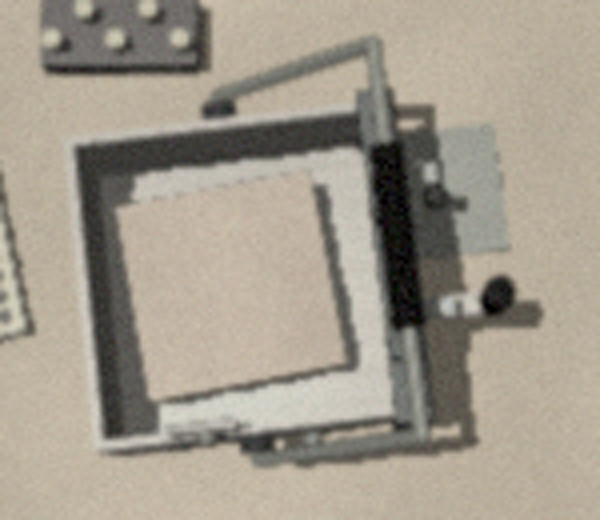

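View pics/s1.png

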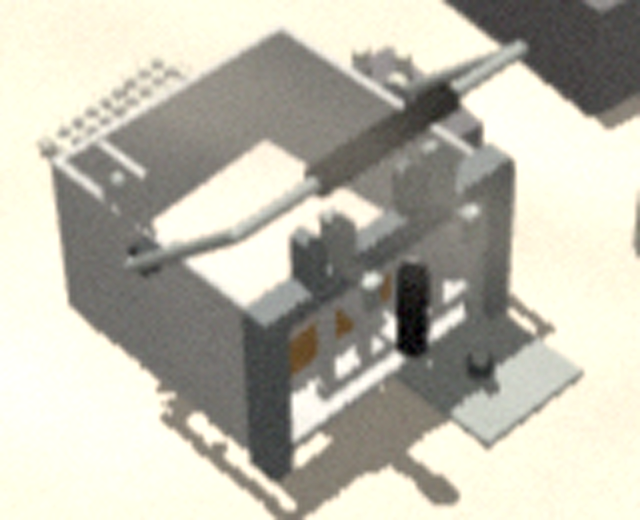

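The crops show the bail over the header. The grip runs from about (385,145) to (408,325) in the top crop, and the knob is at about (497,295). In the side crop both catch tab pairs are visible, at about (320,250) and (415,175). Next I'll fit numbers.

Run:
```python
from h import *
for n in("top","side"):
    a=np.load(f"pics/{n}0.npz");P=cloud(n,a['d']);p=a['p'].max(2)
    roi=(P[...,0]>.3)&(P[...,0]<.72)&(P[...,1]>-.28)&(P[...,1]<.2)
    bar=P[roi&(P[...,2]>.205)&(P[...,2]<.24)]
    c=bar[:,:2].mean(0);u=np.linalg.svd(bar[:,:2]-c,full_matrices=0)[2][0];u*=np.sign(u[0])
    t=(bar[:,:2]-c)@u;print(n,"bar yaw",np.degrees(np.arctan2(u[1],u[0])),"mid",c+u*(t.min()+t.max())/2,"len",np.ptp(t))
    g=P[roi&(P[...,2]>.205)&(p<(38 if n=="top" else 75))];t=(g[:,:2]-c)@u
    if len(g):print(" grip n",len(g),g.mean(0),"mid",c+u*(t.min()+t.max())/2,np.ptp(t),g[:,2].max())
    k=P[roi&(P[...,1]<-.13)&(P[...,2]>.1)&(p<60)];print(" knob",len(k),k.min(0),k.max(0),k.mean(0))
    k=k[k[:,2]>.165];print("  knobtop",len(k),k.mean(0) if len(k) else 0)
    w=P[roi&(P[...,2]>.12)&(P[...,2]<.145)&(P[...,1]>.06)&(P[...,0]<.62)];
    r=cv2.minAreaRect(w[:,:2].astype(np.float32));print(" back wall",r, w[:,2].max())
    w=P[roi&(P[...,2]>.02)&(P[...,2]<.145)&(P[...,0]<.62)&(P[...,1]>-.13)];
    r=cv2.minAreaRect(w[:,:2].astype(np.float32));print(" all",r)
    tb=P[roi&(P[...,2]>.15)&(P[...,2]<.183)&(P[...,1]<-.088)&(P[...,1]>-.14)&(P[...,0]<.595)&(P[...,0]>.39)];q=(tb[:,:2]-c)@u
    print(" tabs hist",np.histogram(q,bins=np.arange(-.11,.11,.01)))
print(robot.ik([.487,-.107,.2],np.array([[0,1,0],[1,0,0],[0,0,-1.]])))
```

```text
top bar yaw 7.1395487956981745 mid [ 0.4981434  -0.10531266] len 0.24223062231386194
 grip n 491 [ 0.45954271 -0.10044396  0.50256871] mid [ 0.44991293 -0.11135389] 0.20667522187714135 1.3557844129929006
 knob 72 [ 0.39539676 -0.17782181  0.11004188] [ 0.47891481 -0.13007787  0.17858637] [ 0.46482785 -0.16278404  0.16007005]
  knobtop 46 [ 0.46988896 -0.16919886  0.17190101]
 back wall ((0.4763239622116089, 0.072302907705307), (0.2011585235595703, 0.04381084814667702), 5.886775493621826) 0.13973650507653934
 all ((0.48681384325027466, 0.035335227847099304), (0.32845327258110046, 0.241709366440773), 89.92488098144531)
 tabs hist (array([ 0,  0,  0,  0, 15, 12,  2,  6,  0,  0,  0,  0,  0,  6,  1,  5,  2,
        0,  0,  0,  0]), array([-1.10000000e-01, -1.00000000e-01, -9.00000000e-02, -8.00000000e-02,
       -7.00000000e-02, -6.00000000e-02, -5.00000000e-02, -4.00000000e-02,
       -3.00000000e-02, -2.00000000e-02, -1.00000000e-02, -5.55111512e-17,
        1.00000000e-02,  2.00000000e-02,  3.00000000e-02,  4.00000000e-02,
        5.00000000e-02,  6.00000000e-02,  7.00000000e-02,  8.00
[... 592 characters left out ...]
993, -0.01956017315387726), (0.24084235727787018, 0.23498988151550293), 7.56389856338501)
 tabs hist (array([ 0,  0,  0,  0,  6, 78, 13, 66, 31,  0,  0,  0,  0, 66, 27, 22, 64,
        4,  0,  0,  0]), array([-1.10000000e-01, -1.00000000e-01, -9.00000000e-02, -8.00000000e-02,
       -7.00000000e-02, -6.00000000e-02, -5.00000000e-02, -4.00000000e-02,
       -3.00000000e-02, -2.00000000e-02, -1.00000000e-02, -5.55111512e-17,
        1.00000000e-02,  2.00000000e-02,  3.00000000e-02,  4.00000000e-02,
        5.00000000e-02,  6.00000000e-02,  7.00000000e-02,  8.00000000e-02,
        9.00000000e-02,  1.00000000e-01]))
[ 10.23121827   4.97998343 -23.36223541   0.         -61.65778116
 169.76878173]
```

```bash
cat >> h.py <<'E'
def R(psi):
    a=np.radians(psi);c,s=np.cos(a),np.sin(a)
    return np.array([[-s,c,0],[c,s,0],[0,0,-1.]])
yaw=7.0
ex=np.array([np.cos(np.radians(yaw)),np.sin(np.radians(yaw)),0]);ey=np.array([-ex[1],ex[0],0])
G0=np.array([.4977,-.1068,.215]); O=G0+.1*ey; O[2]=0
def car(x,y,z): return O+x*ex+y*ey+np.array([0,0,z])
E
python3 - <<'E'
from h import *
def st(m): print(m,round(robot.read_t(),2),robot.read_position().round(4),np.round(robot.read_force(),1),round(robot.read_grip_width(),3))
robot.servo_line([.296,.607,.32],speed=.3)
robot.goto(car(0,-.1,.30),R(yaw-90));st("above")
robot.servo_line(car(0,-.1,.197),speed=.12);st("down")
robot.move_gripper(.30);st("cage")
for q in np.r_[np.arange(.0,1.61,.1),1.62]:
    a=q-.81
    robot.servo_line(car(0,.138*np.sin(a),.120+.138*np.cos(a)-.019),speed=.09)
    if q>1.1:st(round(q,2))
for d in (.002,.004):
    a=.81;robot.servo_line(car(0,.138*np.sin(a)+d,.120+.138*np.cos(a)-.019-d),speed=.05);st(d)
E
```

```text
above 3.18 [ 0.4979 -0.1063  0.2999] [-0.1  0.2  0.3] 1.002
down 4.19 [ 0.4982 -0.1068  0.1977] [0.5 0.  0.9] 0.998
cage 5.31 [ 0.4977 -0.1068  0.197 ] [-0.3  0.4  0.6] 0.302
1.2 9.16 [0.4789 0.0448 0.2284] [-0.2 -0.1 -0.5] 0.3
1.3 9.46 [0.4774 0.0571 0.2226] [-0.3 -0.6  0.6] 0.302
1.4 9.76 [0.4758 0.069  0.2153] [-0.3  1.9 -1.7] 0.301
1.5 10.06 [0.4745 0.0802 0.2068] [-1.   2.3 -2.2] 0.301
1.6 10.36 [0.4733 0.0898 0.1977] [ 0.3 -0.4  0.2] 0.295
1.62 10.61 [0.4733 0.0916 0.1962] [-0.3  0.1  0.3] 0.302
0.002 10.86 [0.473  0.0936 0.1941] [ 0.4 -0.3  0.5] 0.296
0.004 11.11 [0.4731 0.095  0.1925] [ 1.7 -4.3  2.5] 0.303
```

Run:
```python
from h import *
robot.move_gripper(.6)
p=robot.read_position();robot.servo_line([p[0],p[1],.30],speed=.25)
robot.goto(car(-.01,-.1,.27),R(yaw-180))
robot.dwell(.2)
T=wtool();p,d=robot.grab_frame("wrist");np.savez("pics/w1.npz",p=p,d=d,T=T);cv2.imwrite("pics/w1.png",p[:,:,::-1])
t,td=robot.grab_frame("top");Pt=cloud("top",td)
m=(Pt[...,2]>.195)&(Pt[...,2]<.235)&(Pt[...,1]>.04)&(Pt[...,1]<.15)&(Pt[...,0]>.37)&(Pt[...,0]<.62);b=Pt[m];L=(b-O)@np.c_[ex,ey];print("bar car x range,y",np.ptp(L[:,0]),(L[:,0].min()+L[:,0].max())/2,L[:,1].mean(),b[:,2].max())
P=cloud("wrist",d,T=T@robot.camera_info("wrist")['T_tool_cam'])
L=np.dstack([(P-O)@ex,(P-O)@ey,P[...,2]]);np.save("pics/w1L.npy",L)
m=(L[...,2]>.168)&(L[...,2]<.185)&(L[...,1]>-.13)&(L[...,1]<-.07)&(abs(L[...,0])<.1)
n,lab,s,c=cv2.connectedComponentsWithStats(m.astype(np.uint8))
for i in range(1,n):
    if s[i,4]>60:q=L[lab==i];print(s[i],np.percentile(q,2,0).round(4),np.percentile(q,98,0).round(4))
k=L[(p.max(2)<60)&(L[...,2]>.165)&(L[...,1]<-.13)&(L[...,2]<.185)];
if len(k):print("knob",len(k),k.min(0),k.max(0),k.mean(0))
print(robot.read_t(),robot.read_qpos().round(1))
```

```text
bar car x range,y 0.08817291737993266 -0.05990645839545626 0.09769647646117262 0.22964920185729532
[229 224  20  33 575] [ 0.0422 -0.1108  0.1693] [ 0.0537 -0.0898  0.1779]
[263 224  18  33 552] [ 0.0183 -0.1109  0.1703] [ 0.0298 -0.0897  0.1779]
[348 224  18  33 554] [-0.0422 -0.111   0.1692] [-0.0307 -0.09    0.178 ]
[381 224  19  33 576] [-0.0659 -0.1111  0.169 ] [-0.0545 -0.0899  0.1779]
knob 632 [-0.04265358 -0.16964826  0.16576541] [-0.02375015 -0.15112883  0.17464741] [-0.03297785 -0.16037599  0.1726103 ]
13.7333 [ 10.2   2.2 -16.9  -0.  -70.9  -3.1]
```

View pics/w1.png

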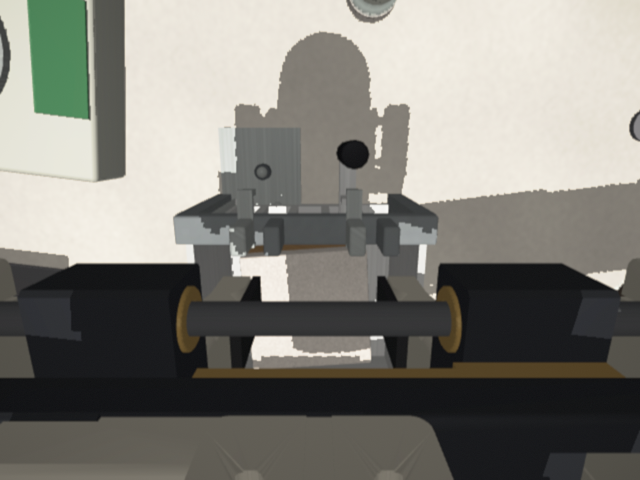

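The tabs and knob are clear: the four tab tops are at about (238–389,240) px and the knob at (352,155) px. The bail is on the far side. Now the squeezes.

Run:
```python
from h import *
def st(m): print(m,round(robot.read_t(),2),robot.read_position().round(4),np.round(robot.read_force(),1),round(robot.read_grip_width()*88,2),robot.read_finger_force())
r=R(yaw-180)
for x in (-.0483,.0362):
    robot.move_gripper(.57)
    robot.goto(car(x-.005,-.1005,.20),r)
    robot.servo_line(car(x-.005,-.1005,.149),speed=.12);st("down")
    robot.move_gripper(.27);robot.dwell(.2);st("squeezed")
    w=robot.read_grip_width()*88
    robot.move_gripper(.57)
    robot.servo_line(car(x-.005,-.1005,.20),speed=.2)
    if not 24.5<w<27: print("bad");break
robot.goto(car(-.01,-.1,.27),r);robot.dwell(.2)
T=wtool();p,d=robot.grab_frame("wrist")
P=cloud("wrist",d,T=T@robot.camera_info("wrist")['T_tool_cam'])
L=np.dstack([(P-O)@ex,(P-O)@ey,P[...,2]])
m=(L[...,2]>.168)&(L[...,2]<.185)&(L[...,1]>-.13)&(L[...,1]<-.07)&(abs(L[...,0])<.1)
n,lab,s,c=cv2.connectedComponentsWithStats(m.astype(np.uint8))
for i in range(1,n):
    if s[i,4]>60:q=L[lab==i];print(s[i],np.percentile(q,2,0).round(4),np.percentile(q,98,0).round(4))
st("end")
```

```text
down 15.04 [ 0.4459 -0.1138  0.1498] [-0.   0.1 -0.5] 50.11 0.0
squeezed 15.85 [ 0.4436 -0.1141  0.1498] [-7.   0.7  9.6] 25.08 30.01670926809311
down 18.15 [ 0.5287 -0.1036  0.1497] [-0.1  0.3  0.4] 50.16 0.0
squeezed 18.96 [ 0.528  -0.1037  0.1499] [-4.1  0.6  8.1] 25.06 30.01537263393402
[ 241  226   39   32 1134] [ 0.0184 -0.1109  0.1689] [ 0.0436 -0.0901  0.178 ]
[361 226  18  32 560] [-0.052  -0.1111  0.1697] [-0.0406 -0.0901  0.1781]
[380 226  19  32 576] [-0.0659 -0.1111  0.1696] [-0.0545 -0.0901  0.178 ]
end 20.7 [ 0.4875 -0.108   0.2686] [ 0.5 -0.5  0.1] 50.16 0.0
```

```bash
cat >> h.py <<'E'
H=np.array([.087,-.1]);K=np.array([-.033,-.1603])-H
def knob(q,z=.131):
    c,s=np.cos(q),np.sin(q);k=H+np.array([c*K[0]-s*K[1],s*K[0]+c*K[1]])
    return car(k[0],k[1],z),R(yaw-210+np.degrees(q))
def st(m): print(m,round(robot.read_t(),2),robot.read_position().round(4),np.round(robot.read_force(),1),round(robot.read_grip_width()*88,2),round(robot.read_finger_force(),1))
E
python3 - <<'E'
from h import *
robot.move_gripper(.5)
robot.goto(*knob(0,.21));robot.servo_line(knob(0)[0],speed=.12);st("down")
robot.move_gripper(.1);st("grip")
for q in np.r_[np.arange(.08,1.45,.08),1.48]:
    p,r=knob(q);robot.servo_line(p,r,speed=.05);st(round(q,2))
    if np.linalg.norm(robot.read_force())>30:print("force");break
    if robot.read_grip_width()*88<15:print("lost");break
E
```

```text
down 22.37 [ 0.4731 -0.1705  0.1319] [ 0.5 -0.6  0.2] 44.0 0.0
grip 22.9 [ 0.4724 -0.1708  0.1313] [-0.5 -0.6  3.2] 19.67 30.0
0.08 23.27 [ 0.4788 -0.1796  0.1313] [-2.1 -0.5  4.5] 19.66 30.0
0.16 23.63 [ 0.4857 -0.1875  0.1313] [-0.7 -0.8  5.1] 19.85 30.0
0.24 24.0 [ 0.4934 -0.195   0.1313] [-0.8 -0.2  5.3] 19.5 30.0
0.32 24.37 [ 0.5016 -0.2019  0.1313] [-1.8  1.   6.4] 19.47 30.0
0.4 24.73 [ 0.5103 -0.208   0.1313] [-0.7  1.8  6.1] 19.51 30.0
0.48 25.1 [ 0.5195 -0.2135  0.1313] [-0.4  1.1  5.6] 19.53 30.0
0.56 25.47 [ 0.5291 -0.2182  0.1313] [0.2 2.1 6.5] 19.6 30.0
0.64 25.83 [ 0.5391 -0.2221  0.1312] [-1.8  2.6  7.1] 19.42 30.0
0.72 26.2 [ 0.5487 -0.2251  0.1313] [-3.   4.4  9. ] 19.45 30.0
0.8 26.57 [ 0.5592 -0.2275  0.1313] [-5.4  5.2 10.6] 19.49 30.0
0.88 26.93 [ 0.5706 -0.2291  0.1314] [0.4 2.8 7.9] 19.47 30.0
0.96 27.3 [ 0.5815 -0.2296  0.1313] [-0.2  4.1  6.3] 19.63 30.0
1.04 27.67 [ 0.5914 -0.2294  0.1312] [-2.6  4.7  7.2] 19.56 30.0
1.12 28.03 [ 0.6019 -0.2283  0.1312] [-3.4  4.4  8.4] 19.71 30.0
1.2 28.4 [ 0.6123 -0.2264  0.1313] [-4.3  4.6  8.2] 19.8 30.0
1.28 28.77 [ 0.6226 -0.2236  0.1313] [-4.2  4.7  8.1] 19.36 30.0
1.36 29.13 [ 0.6325 -0.2201  0.1312] [-4.   3.7  8.7] 19.64 30.0
1.44 29.5 [ 0.6422 -0.2158  0.1312] [-5.4  4.1  8.8] 19.28 30.0
1.48 29.76 [ 0.6469 -0.2133  0.1313] [-4.6  3.8  8.7] 19.59 30.0
```

Run:
```python
from h import *
robot.dwell(.3);st("hold")
p,d=robot.grab_frame("side");cv2.imwrite("pics/s2.png",cv2.resize(p[150:330,200:440,::-1],None,fx=3,fy=3))
P=cloud("side",d);L=np.dstack([(P-O)@ex,(P-O)@ey,P[...,2]])
m=(L[...,2]>.2)&(L[...,2]<.24)&(abs(L[...,1]-.1)<.05)&(abs(L[...,0])<.12);b=L[m];print(len(b),b.mean(0) if len(b) else 0,b[:,2].max() if len(b) else 0)
```

```text
hold 30.06 [ 0.6468 -0.2134  0.1312] [-4.8  4.6  8.5] 19.88 30.0
536 [-0.00616135  0.09691816  0.21837357] 0.23094012249450713
```

View pics/s2.png

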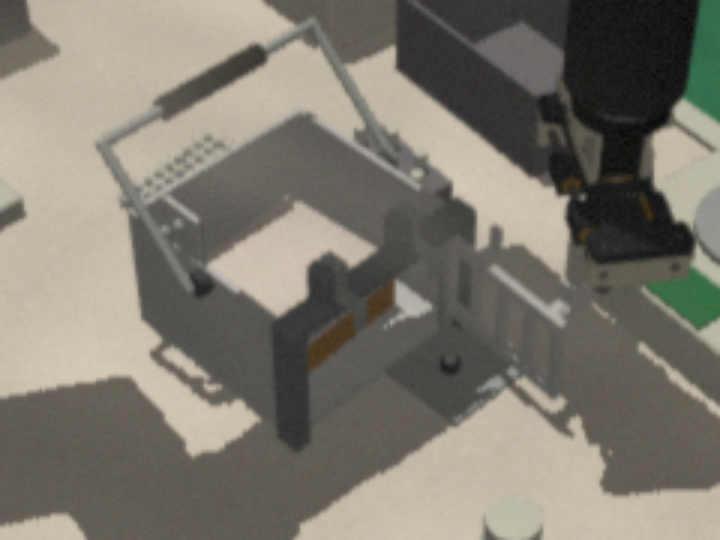

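The picture shows the bail over the far wall (grip at about (215,80) px) and both catches closed up (at about (325,275) and (400,225)). The gate stands wide open at about (510,310), with the gripper on its knob.

```bash
python3 -c "
from rig import robot
print(robot.job_done())"
```

```text
the job is handed in; nothing more can be done
None
```

I handed the job in at about 30 s of the 61 s allowed, with no verdict returned: the handle is against its far stop, both catches are squeezed home in order (free end first), and the gripper is still holding the gate by its knob at about 1.48 rad.

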